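Load the coil winder's feed stand with wire spools in rack order

ROBOT

A 7-joint arm with a two-finger parallel gripper is mounted at the origin on the work surface. World frame = base frame: x ahead of the robot, y to its left, z up, the work surface at z = 0. Lengths are in m, angles in rad, forces in N, time in s.
With the tool pointing down it reaches from about 0.4 to 0.875 m from the base axis. Payload 4.4 kg.
Tool frame: the origin (TCP) lies on the mounting face of the last link; the fingertips stand 173 mm ahead of it and the grasp point (between the pads) lies 155 mm ahead of it (robot.grasp_offset is the distance from the TCP to the grasp point, in m); z points along the fingers, y is the line along which they close (so a half turn about z gives the same grasp; the last joint's range is limited). The gripper opens to 85 mm and grips with 20 to 120 N. Pads are 22 mm wide; open, the fingers measure 114 mm over their backs; the gripper's body (76 mm by 85 mm) begins 54 mm behind the grasp point. The pads swing forward as they close: fully open they stand 13 mm farther back than shut.
Start: joints at [-1.25, 0.628, 0.038, 1.517, -0.027, 0.996, -0.02], TCP at [0.245, 0.602, 0.405] pointing down, gripper open.
Joint ranges: [-3.06, 3.06], [-0.37, 2.12], [-1.25, 1.32], [0.18, 2.47], [-1.1, 4.24], [0.23, 1.98], [-2.94, 2.94]. Speed limits (rad/s): [2.57, 2.57, 3.14, 3.14, 3.14, 3.14, 3.14].

INTERFACE

Orientations are given as [roll, pitch, yaw] about the fixed x, y, z axes, in that order (R = Rz(yaw) Ry(pitch) Rx(roll)).
In Python, from plant import sensors, get_image, camera_params, job, robot gives the robot as it stands.
- The arm moves only by the shell command python3 -m inch 'ROWS' [FORCE]. ROWS is JSON, a list of rows, each a list of 5 numbers: the finger opening in m, from 0 to 0.0854, then the shift along the tool's x, y, z in m, then the turn about the tool's z in rad. In form: [[hand, dx, dy, dz, twist], ...]. A call has 1 to 12 rows; each row is the pose to reach, as a shift and turn from the pose commanded when the call began, along the tool's axes at that moment; what a row does not reach only later rows make up. A row lasts 1/12 s, in which the tool goes at most 41.7 mm and 7.16 degrees, less where a joint would pass 70% of its speed; a pose out of reach is approached as far as the arm can. A call with a gripper value outside its range is refused whole. The fingers move at their own pace and stop on an object; FORCE is the grip in N (left out, the last holds). Time passes only in rows, so rows that repeat a pose let the fingers close. It gives the time, the measured TCP pose, the force, the opening and the grip force at its end, in the units of the state.
- sensors.read_state(): the state, without advancing time (a new reading comes with each control period).
- get_image(name): name is "scene" or "top"; returns the picture (400x640x3 uint8, red, green, blue); there is no depth.
- camera_params(name): a dict with "fovy" (degrees; the focal length in pixels is half the picture's height over the tangent of half this angle, whatever the lens; pixels are square), "cx", "cy" (the principal point, pixels), "R" (3x3) and "t" (3): a world point X has camera coordinates R X + t. Camera axes: x right, y down, z forward; pixel columns grow to the right and rows downward; lengths in m; the calibration is good to about 2 mm. A picture is of the moment at which its call begins. camera_params takes no time and is no camera call.
- job.job_done(): hands the job in; it is judged then, once.
The state is a dict: "time_s": time; "q": joint angles; "joint_velocities": joint speeds; "joint_torque": joint torques, N m; "eef_pos": TCP position; "ee_rot": TCP orientation; "wrist_force": force on the tool from outside, world axes, zero at the start; "ft_torque": the same for the moment, N m; "gripper_width": opening from 0.0 (shut) to 1.0 (fully open); "finger_force": force on a finger pad.
Only numpy, scipy, OpenCV 4.12 (cv2) and the standard library are available. Lean on these libraries where they do the work, as an engineer would, in place of code of your own. Each camera call takes 0.05 s, during which the arm holds its last target. There are 200 camera calls.

TASK

Load the coil winder: move the four spools of copper wire from the pegs of the plywood rack to the spindles of the aluminium feed stand, keeping them in the same order along the row, so that each spool ends on the spindle straight across from the peg it came from. Keep the spools upright, lower each one down its spindle onto the felt without dropping it, and let go of them all.

Things in the scene. Friction and masses are not known exactly. Their poses are not given: they have to be found in the camera images.
- spool_a_mid (a point): Spool of copper wire, the largest spool: widest and tallest; white plastic flanges 60 mm in diameter, 64 mm high over both flanges, full of wire to 2 mm inside the flange rims, with a 22 mm bore right through along its axis. It stands upright (z up) on a peg of the plywood rack. The point is its centre, half-way up on its axis. Grip it across the flanges from above. Up to 0.8 kg.
- spool_b_mid (a point): Spool of copper wire, the second widest spool, squat; white plastic flanges 54 mm in diameter, 50 mm high over both flanges, full of wire to 2 mm inside the flange rims, with a 22 mm bore right through along its axis. It stands upright (z up) on a peg of the plywood rack. The point is its centre, half-way up on its axis. Grip it across the flanges from above. Up to 0.8 kg.
- spool_c_mid (a point): Spool of copper wire, the third widest spool, tall and slim; white plastic flanges 48 mm in diameter, 60 mm high over both flanges, full of wire to 2 mm inside the flange rims, with a 22 mm bore right through along its axis. It stands upright (z up) on a peg of the plywood rack. The point is its centre, half-way up on its axis. Grip it across the flanges from above. Up to 0.8 kg.
- spool_d_mid (a point): Spool of copper wire, the smallest spool: narrowest and lowest; white plastic flanges 42 mm in diameter, 46 mm high over both flanges, full of wire to 2 mm inside the flange rims, with a 22 mm bore right through along its axis. It stands upright (z up) on a peg of the plywood rack. The point is its centre, half-way up on its axis. Grip it across the flanges from above. Up to 0.8 kg.
- post_k: One of four equal spindles in a row on the aluminium plate: round black base 44 mm in diameter, grey felt washer on it, thin upright steel spindle 6 mm in diameter. Origin: centre of the base's underside, on the plate; z up. Felt (a spool's seat) 12 mm and spindle tip 70 mm above the origin. Fixed. x points away from the rack, y along the row. Its place in the row tells which spool belongs on it.
- post_r: One of four equal spindles in a row on the aluminium plate: round black base 44 mm in diameter, grey felt washer on it, thin upright steel spindle 6 mm in diameter. Origin: centre of the base's underside, on the plate; z up. Felt (a spool's seat) 12 mm and spindle tip 70 mm above the origin. Fixed. x points away from the rack, y along the row. Its place in the row tells which spool belongs on it.
- post_m: One of four equal spindles in a row on the aluminium plate: round black base 44 mm in diameter, grey felt washer on it, thin upright steel spindle 6 mm in diameter. Origin: centre of the base's underside, on the plate; z up. Felt (a spool's seat) 12 mm and spindle tip 70 mm above the origin. Fixed. x points away from the rack, y along the row. Its place in the row tells which spool belongs on it.
- post_w: One of four equal spindles in a row on the aluminium plate: round black base 44 mm in diameter, grey felt washer on it, thin upright steel spindle 6 mm in diameter. Origin: centre of the base's underside, on the plate; z up. Felt (a spool's seat) 12 mm and spindle tip 70 mm above the origin. Fixed. x points away from the rack, y along the row. Its place in the row tells which spool belongs on it.
- rack: Storage rack: plywood board 90 x 360 mm, top 18 mm above the bench, with four wooden pegs 10 mm in diameter and 38 mm high in a row along its y axis at y = -129, -43, 43 and 129 mm, x = 0; a low cheek at either end, 45 mm high. Each peg carries a spool. Origin at the centre of its underside on the bench; z up, x across the board (towards the aluminium plate), y along the row. Fixed.
- plate: Feed stand of the coil winder: slotted aluminium plate 112 x 390 mm, 12 mm thick, lying parallel to the rack, with the four spindles on it. Origin at the centre of its underside on the bench; z up, x across the plate (away from the rack), y along the row, the same way as the rack's y. Fixed.
There are look-alikes about, which are no part of the job. What is shaped like the part that bears spool_a_mid but turquoise is not meant. Leave any yellow look-alike of the part that bears spool_d_mid alone.

How it is judged:
By the outcome, as a careful person would: the job done as asked, in the order asked, and still so for the second after the job is handed in, with the robot touching nothing.
It also fails if it takes over 90 s, if anything falls off the work surface, if the arm or the gripper's body presses on something with over 40 N, if the wrist force passes 120 N, or if a joint passes its speed limit or range.

## Working session

There is one attempt and no reset: what is moved stays moved. The work goes in short steps, Python scripts to look and compute and a shell command to move; the robot and the scene stay as the last step left them, time stands still between calls to the robot, and variables do not carry over. Pictures are saved under pics/ and viewed, at most 14 in all, crops included, and the job is handed in when it is done.

```bash
mkdir -p pics; ls; python3 - <<'E'
from plant import sensors,get_image,camera_params,robot
import cv2
for n in("scene","top"):
    cv2.imwrite(f"pics/{n}0.png",get_image(n)[:,:,::-1]); print(camera_params(n))
print(sensors.read_state(),robot.grasp_offset)
E
```

```text
pics
{'fovy': 56.060312183227616, 'cx': 319.3360564316227, 'cy': 204.12002562234198, 'R': array([[-0.44058387,  0.8976107 ,  0.01344921],
       [ 0.69520024,  0.35063457, -0.62749663],
       [-0.56796345, -0.267115  , -0.77850311]]), 't': array([ 0.1901687, -0.3004594,  0.9938078])}
{'fovy': 54.29146542516806, 'cx': 320.61944864170783, 'cy': 198.17492472064905, 'R': array([[-0.00840307, -0.99994899, -0.00560413],
       [-0.98834747,  0.0091571 , -0.15193887],
       [ 0.15198244,  0.00426208, -0.988374  ]]), 't': array([0.0318966 , 0.49053781, 0.78968712])}
{'time_s': 0.1, 'q': array([-1.24981693,  0.62921273,  0.03842939,  1.51825383, -0.02699943,
        0.99628945, -0.01998248]), 'joint_velocities': array([-1.09974484e-03, -2.32495102e-03,  1.84062839e-03, -3.32473298e-03,
        6.03542687e-05, -1.11561626e-03, -8.10315538e-04]), 'joint_torque': array([ 2.74309328e-03, -5.64527392e+01,  1.23018455e+00, -1.93971652e+01,
        1.12511055e-02,  5.37544809e-03, -4.42652080e-06]), 'eef_pos': array([0.24504915, 0.60175902, 0.40391156]), 'ee_rot': array([-3.13994661e+00,  5.30879503e-06,  2.75484385e+00]), 'wrist_force': array([ 0.24315491, -0.90994203, -0.30262983]), 'ft_torque': array([-0.02823111,  0.04391335,  0.01636537]), 'finger_force': 0.0, 'gripper_width': 0.998072148358044} 0.1547
```

View pics/scene0.png

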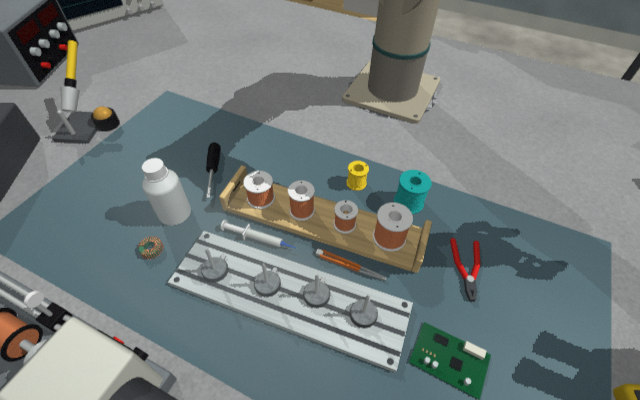

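View pics/top0.png

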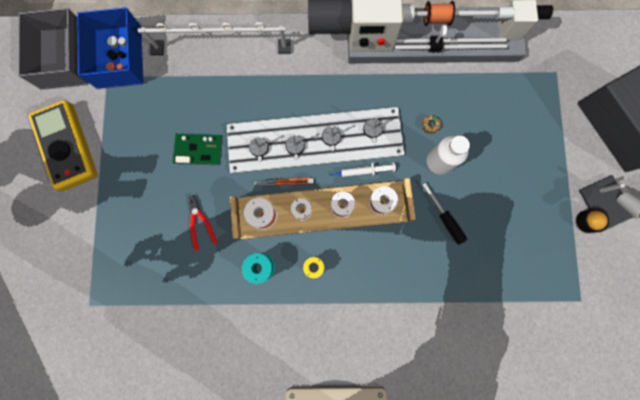

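The scene shows the rack with, from left to right in the top view, A (258,212), D (301,208), C (342,203) and B (383,199). The spindles are opposite at about (259,148), (295,145), (332,135) and (373,127). The turquoise (257,268) and yellow (313,268) spools are look-alikes. I'll zoom in on the spindles.

```bash
python3 - <<'E'
import cv2,numpy as np
t=cv2.imread("pics/top0.png")[100:245,220:420]; s=cv2.imread("pics/scene0.png")[225:370,165:425]
cv2.imwrite("pics/t1.png",cv2.resize(t,None,fx=4,fy=4,interpolation=cv2.INTER_CUBIC))
cv2.imwrite("pics/s1.png",cv2.resize(s,None,fx=3,fy=3,interpolation=cv2.INTER_CUBIC))
E
```

```text
(no output)
```

View pics/t1.png

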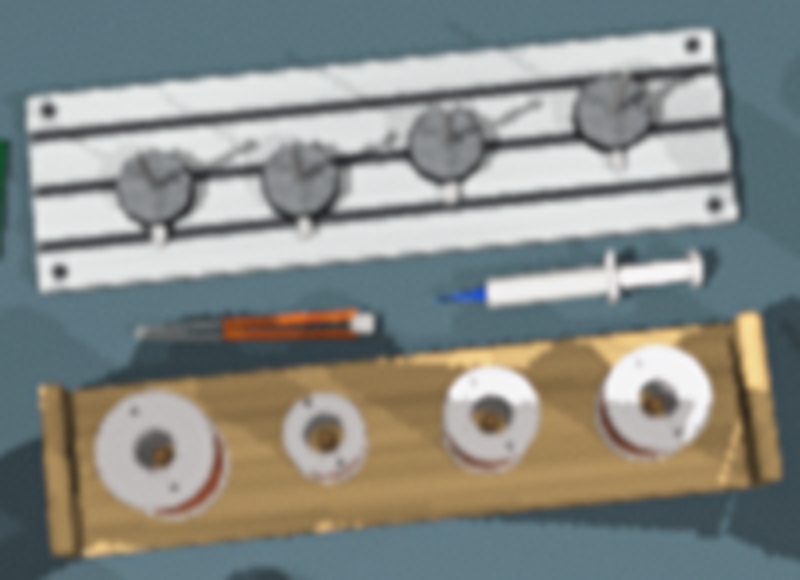

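View pics/s1.png

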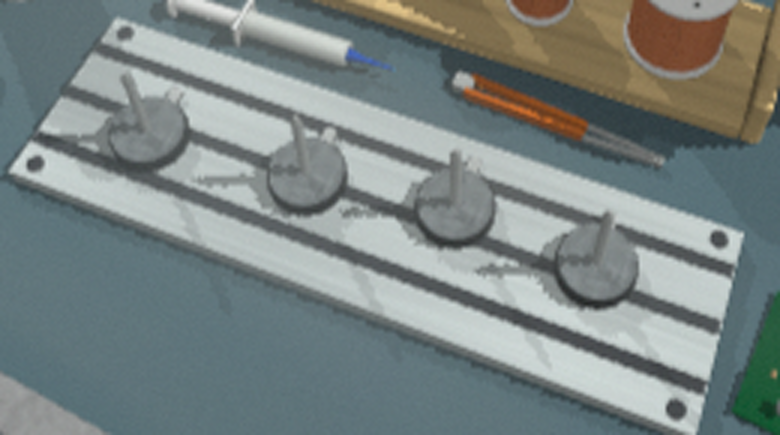

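The crops show four grey discs, in the top view at about (259,146), (295,144), (332,136) and (373,128), which are not collinear. The upright spindles are clear in the scene view. Next I'll measure the discs and spool tops in both views.

```bash
cat > h.py <<'E'
import cv2,numpy as np
from plant import camera_params
def ray(n,u,v,z):
    p=camera_params(n); f=200/np.tan(np.radians(p["fovy"]/2)); R=np.array(p["R"]); c=-R.T@p["t"]
    d=R.T@[(u-p["cx"])/f,(v-p["cy"])/f,1]; return (c+d*(z-c[2])/d[2])[:2]
def proj(n,X):
    p=camera_params(n); f=200/np.tan(np.radians(p["fovy"]/2)); x=np.array(p["R"])@X+p["t"]
    return x[:2]/x[2]*f+[p["cx"],p["cy"]]
E
python3 - <<'E'
from h import *
H={'A':.064,'B':.05,'C':.06,'D':.046}; 
sp={'top':dict(A=(258,212),D=(301,208),C=(342,203),B=(383,199)),'scene':dict(A=(395,216),D=(346,209),C=(302,190),B=(259,181))}
po={'top':[(259.2,145.7),(295.5,144.5),(331.7,135.7),(373,128)],'scene':[(165+598/3,225+263/3),(165+455/3,225+207/3),(165+307/3,225+172/3),(165+147/3,225+131/3)]}
S=4
def comp(m,u,v,win,open_):
    m=m.copy(); k=cv2.getStructuringElement(2,(open_,open_)); m=cv2.morphologyEx(m,cv2.MORPH_OPEN,k)
    n,l,st,ce=cv2.connectedComponentsWithStats(m)
    d=np.hypot(*(ce[1:]-[u,v]).T)+1e3*(st[1:,4]<200*1); i=1+np.argmin(d)
    c=max(cv2.findContours((l==i).astype(np.uint8),0,1)[0],key=len); c=cv2.convexHull(c)
    return cv2.fitEllipse(c)
for n in('top','scene'):
    im=cv2.resize(cv2.imread(f"pics/{n}0.png"),None,fx=S,fy=S,interpolation=cv2.INTER_CUBIC)
    hsv=cv2.cvtColor(im,cv2.COLOR_BGR2HSV); g=hsv[:,:,2]
    white=((hsv[:,:,1]<45)&(g>135)).astype(np.uint8)
    grey=((hsv[:,:,1]<60)&(g<165)).astype(np.uint8)
    for k,(u,v) in sp[n].items():
        y0,y1,x0,x1=[int(S*q) for q in(v-22,v+22,u-22,u+22)]
        e=comp(white[y0:y1,x0:x1],88,88,0,5); c=(np.array(e[0])+[x0,y0]+.5)/S-.5
        print(n,k,c.round(1),(np.array(e[1])/S).round(1),ray(n,*c,.018+H[k]).round(4))
    for i,(u,v) in enumerate(po[n]):
        y0,y1,x0,x1=[int(S*q) for q in(v-17,v+17,u-17,u+17)]
        e=comp(grey[y0:y1,x0:x1],68,68,0,33); c=(np.array(e[0])+[x0,y0]+.5)/S-.5
        print(n,'post',i,c.round(1),(np.array(e[1])/S).round(1),ray(n,*c,.024).round(4),'eye',ray(n,u,v,.024).round(4))
tips=[(608,212),(456,152),(298,118),(127,75)]
for a,b in tips: print('tip',ray('scene',165+a/3,225+b/3,.082).round(4))
E
```

```text
top A [258.3 212.2] [29.5 30.4] [0.4568 0.1519]
top D [300.7 208.4] [20.6 21.3] [0.4659 0.0683]
top C [342.4 203.2] [24.2 24.8] [ 0.4739 -0.0164]
top B [383.9 199.1] [26.5 27.5] [ 0.4831 -0.1017]
top post 0 [259.7 146.7] [19.7 23.5] [0.6089 0.1609] eye [0.6111 0.162 ]
top post 1 [295.9 145.7] [21.9 24.3] [0.6104 0.0811] eye [0.6131 0.082 ]
top post 2 [332.  135.8] [19.7 23.6] [0.6321 0.0014] eye [0.6324 0.002 ]
top post 3 [373.4 127.3] [22.  24.5] [ 0.6507 -0.0906] eye [ 0.6491 -0.0898]
scene A [394.7 216.6] [28.2 36. ] [0.4591 0.1528]
scene D [345.8 209.1] [19.2 23.8] [0.4679 0.0687]
scene C [300.8 190.4] [21.5 27.1] [ 0.4757 -0.0163]
scene B [257.7 181.3] [22.8 29.7] [ 0.4844 -0.1019]
scene post 0 [362.4 312.3] [33.1 35.4] [0.6131 0.1633] eye [0.6124 0.1661]
scene post 1 [315.4 293.9] [30.7 33.3] [0.6181 0.0842] eye [0.6174 0.0861]
scene post 2 [264.7 283.6] [27.7 34.2] [0.6388 0.0022] eye [0.635  0.0049]
scene post 3 [212.  271.1] [28.5 34.5] [ 0.6584 -0.088 ] eye [ 0.6532 -0.0877]
tip [0.612  0.1645]
tip [0.6159 0.0853]
tip [0.6344 0.0056]
tip [ 0.6522 -0.0865]
```

```bash
cat >> h.py <<'E'
from plant import sensors,robot
SP=dict(A=(.458,.1523),D=(.467,.0685),C=(.4748,-.0163),B=(.4838,-.1018))
PO=dict(A=(.612,.1640),D=(.6153,.0840),C=(.634,.0037),B=(.6513,-.0882))
HT=dict(A=.064,B=.05,C=.06,D=.046); YAW=1.672
def go(x,y,zg,yaw=YAW):
    s=sensors.read_state(); r=np.array(s["ee_rot"]); 
    from scipy.spatial.transform import Rotation as Ro
    R=Ro.from_euler("xyz",r).as_matrix(); d=R.T@(np.array([x,y,zg+robot.grasp_offset])-s["eef_pos"])
    print("t",s["time_s"],"shift",d.round(4),"twist",round(-((yaw-r[2]+np.pi)%(2*np.pi)-np.pi),4),
     "rot",r.round(3),"Fw",np.array(s["wrist_force"]).round(1),"grip",round(s["gripper_width"],3),round(s["finger_force"],1))
E
python3 -c "
from h import *
go(*SP['A'],.24); go(*SP['A'],.15)"
```

```text
t 0.1 shift [-0.3667 -0.3359  0.0098] twist 1.0828 rot [-3.14   0.     2.755] Fw [ 0.2 -0.9 -0.3] grip 0.998 0.0
t 0.1 shift [-0.3667 -0.3358  0.0998] twist 1.0828 rot [-3.14   0.     2.755] Fw [ 0.2 -0.9 -0.3] grip 0.998 0.0
```

```bash
python3 -m inch '[[0.085,-0.02,-0.018,0,0.06],[0.085,-0.05,-0.046,0,0.16],[0.085,-0.08,-0.073,0,0.26],[0.085,-0.11,-0.10,0,0.36],[0.085,-0.14,-0.128,0.005,0.46],[0.085,-0.17,-0.156,0.01,0.56],[0.085,-0.2,-0.183,0.015,0.66],[0.085,-0.23,-0.21,0.02,0.76],[0.085,-0.26,-0.238,0.025,0.86],[0.085,-0.29,-0.266,0.03,0.96],[0.085,-0.32,-0.293,0.035,1.04],[0.085,-0.34,-0.312,0.04,1.08]]' 60; python3 -c "
from h import *
go(*SP['A'],.12)"
```

```text
time_s: 1.1
eef_pos: [0.4435, 0.1811, 0.3646]
ee_rot: [3.141, 0.002, 1.668]
wrist_force: [1.2, 0.1, 0.3]
gripper_width: 0.998
finger_force: 0.0
t 1.1 shift [-0.0299  0.0116  0.0899] twist -0.0044 rot [3.141e+00 2.000e-03 1.668e+00] Fw [1.2 0.1 0.3] grip 0.998 0.0
```

```bash
python3 -m inch '[[0.085,-0.01,0.004,0.02,0],[0.085,-0.02,0.008,0.045,0],[0.085,-0.03,0.0115,0.07,0],[0.085,-0.03,0.0115,0.085,0],[0.085,-0.03,0.0115,0.09,0],[0.085,-0.03,0.0115,0.09,0],[0.085,-0.03,0.0115,0.09,0]]' 60; python3 - <<'E'
from h import *
from plant import get_image
go(*SP['A'],.068)
im=get_image("top")[60:310,180:460,::-1]; s=get_image("scene")[100:350,150:430,::-1]
cv2.imwrite("pics/p2.png",cv2.resize(np.hstack([im,s]),(800,357),interpolation=cv2.INTER_CUBIC))
E
```

```text
time_s: 1.68
eef_pos: [0.457, 0.1565, 0.275]
ee_rot: [-3.142, -0.0, 1.675]
wrist_force: [-0.1, 0.3, 0.6]
gripper_width: 0.991
finger_force: 0.0
t 1.6833 shift [-0.0043  0.0006  0.0523] twist 0.0033 rot [-3.142 -0.     1.675] Fw [-0.1  0.3  0.6] grip 0.991 0.0
```

View pics/p2.png

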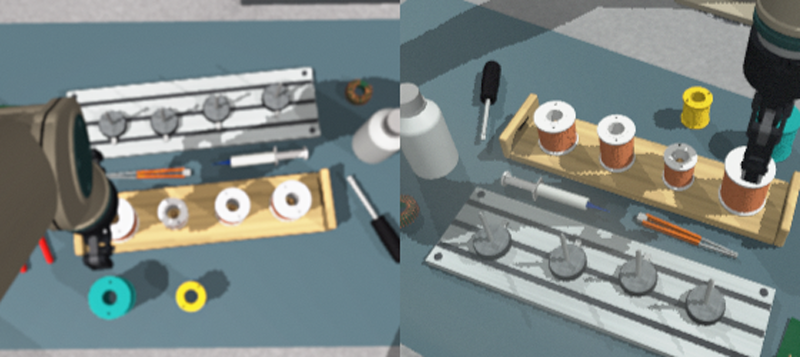

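The gripper is over A: in the right half, the fingers straddle A's top at (750,170). The turquoise spool is clear of the rear finger. I'll descend and grip.

```bash
python3 -m inch '[[0.085,-0.004,0.0006,0.01,0],[0.085,-0.004,0.0006,0.022,0],[0.085,-0.004,0.0006,0.034,0],[0.085,-0.004,0.0006,0.045,0],[0.085,-0.004,0.0006,0.052,0],[0.085,-0.004,0.0006,0.052,0],[0.085,-0.004,0.0006,0.052,0]]' 60; python3 -c "
from h import *
go(*SP['A'],.068)"; python3 -m inch '[[0.07,0,0,0,0],[0.06,0,0,0,0],[0.05,0,0,0,0],[0.05,0,0,0,0],[0.05,0,0,0,0],[0.05,0,0,0,0],[0.05,0,0,0,0]]' 60;python3 -c "
from h import *
go(*SP['A'],.068)"
```

```text
time_s: 2.37
eef_pos: [0.4581, 0.1525, 0.2231]
ee_rot: [3.141, -0.0, 1.675]
wrist_force: [0.3, 0.8, -0.0]
gripper_width: 0.994
finger_force: 0.0
t 2.3667 shift [-0.0002 -0.0001  0.0004] twist 0.0032 rot [ 3.141 -0.     1.675] Fw [ 0.3  0.8 -0. ] grip 0.994 0.0
time_s: 2.95
eef_pos: [0.4581, 0.1524, 0.2236]
ee_rot: [3.141, -0.001, 1.675]
wrist_force: [-1.7, 0.3, 5.6]
gripper_width: 0.674
finger_force: 64.5
t 2.95 shift [-0.0001 -0.0001  0.0009] twist 0.0028 rot [ 3.141e+00 -1.000e-03  1.675e+00] Fw [-1.7  0.3  5.6] grip 0.674 64.5
```

```bash
python3 -m inch '[[0.05,0,0,-0.005,0],[0.05,0,0,-0.015,0],[0.05,0,0,-0.025,0],[0.05,0,0,-0.035,0],[0.05,0,0,-0.045,0],[0.05,0,0,-0.055,0],[0.05,0,0,-0.065,0],[0.05,0,0,-0.075,0],[0.05,0,0,-0.082,0],[0.05,0,0,-0.085,0],[0.05,0,0,-0.085,0]]';python3 - <<'E'
from h import *
from plant import get_image
go(*PO['A'],.153)
im=get_image("top")[60:310,180:460,::-1]; s=get_image("scene")[100:350,220:500,::-1]
cv2.imwrite("pics/p3.png",cv2.resize(np.hstack([im,s]),(800,357),interpolation=cv2.INTER_CUBIC))
E
```

```text
time_s: 3.87
eef_pos: [0.4581, 0.1523, 0.3085]
ee_rot: [3.14, -0.0, 1.675]
wrist_force: [-0.5, 0.5, -7.7]
gripper_width: 0.67
finger_force: 66.9
t 3.8667 shift [-0.0044  0.1543  0.001 ] twist 0.0029 rot [ 3.14  -0.     1.675] Fw [-0.5  0.5 -7.7] grip 0.67 66.9
```

View pics/p3.png

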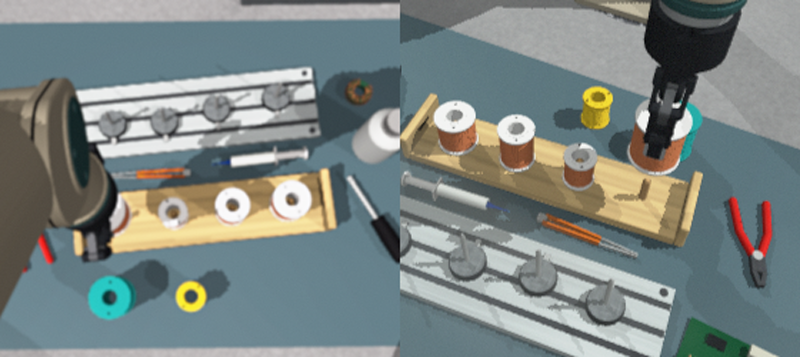

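A is off its peg and hanging upright, with the bare peg at (645,190) in the right half. I'll carry it across.

```bash
python3 -m inch '[[0.05,0,0.006,0,0],[0.05,0,0.018,0,0],[0.05,-0.001,0.034,0,0],[0.05,-0.001,0.05,0,0],[0.05,-0.002,0.066,0,0],[0.05,-0.002,0.082,0,0],[0.05,-0.003,0.098,0,0],[0.05,-0.003,0.114,0,0],[0.05,-0.004,0.13,0,0],[0.05,-0.0045,0.143,0,0],[0.05,-0.0045,0.151,0,0],[0.05,-0.0045,0.1543,0,0]]';python3 -m inch '[[0.05,0,0,0,0],[0.05,0,0,0,0]]';python3 -c "
from h import *
go(*PO['A'],.0745)"
```

```text
time_s: 4.97
eef_pos: [0.6129, 0.1636, 0.3067]
ee_rot: [-3.141, 0.0, 1.674]
wrist_force: [0.0, 0.7, -7.4]
gripper_width: 0.671
finger_force: 66.8
time_s: 5.13
eef_pos: [0.6111, 0.1637, 0.307]
ee_rot: [-3.139, 0.0, 1.675]
wrist_force: [0.1, -0.5, -6.9]
gripper_width: 0.67
finger_force: 66.8
t 5.1333 shift [0.0002 0.0011 0.0778] twist 0.0028 rot [-3.139  0.     1.675] Fw [ 0.1 -0.5 -6.9] grip 0.67 66.8
```

```bash
python3 -m inch '[[0.05,0,0.001,0.005,0],[0.05,0,0.001,0.012,0],[0.05,0,0.001,0.02,0],[0.05,0,0.001,0.028,0],[0.05,0,0.001,0.036,0],[0.05,0,0.001,0.044,0],[0.05,0,0.001,0.052,0],[0.05,0,0.001,0.06,0],[0.05,0,0.001,0.066,0],[0.05,0,0.001,0.07,0],[0.05,0,0.001,0.07,0]]';python3 - <<'E'
from h import *
from plant import get_image
go(*PO['A'],.0745)
s=get_image("scene")[150:350,250:500,::-1]
cv2.imwrite("pics/p4.png",cv2.resize(s,(750,600),interpolation=cv2.INTER_CUBIC))
E
```

```text
time_s: 6.05
eef_pos: [0.6125, 0.1638, 0.2365]
ee_rot: [-3.14, 0.0, 1.675]
wrist_force: [-0.0, -1.4, -6.9]
gripper_width: 0.669
finger_force: 66.8
t 6.05 shift [ 0.0003 -0.0005  0.0073] twist 0.0027 rot [-3.14   0.     1.675] Fw [-0.  -1.4 -6.9] grip 0.669 66.8
```

View pics/p4.png

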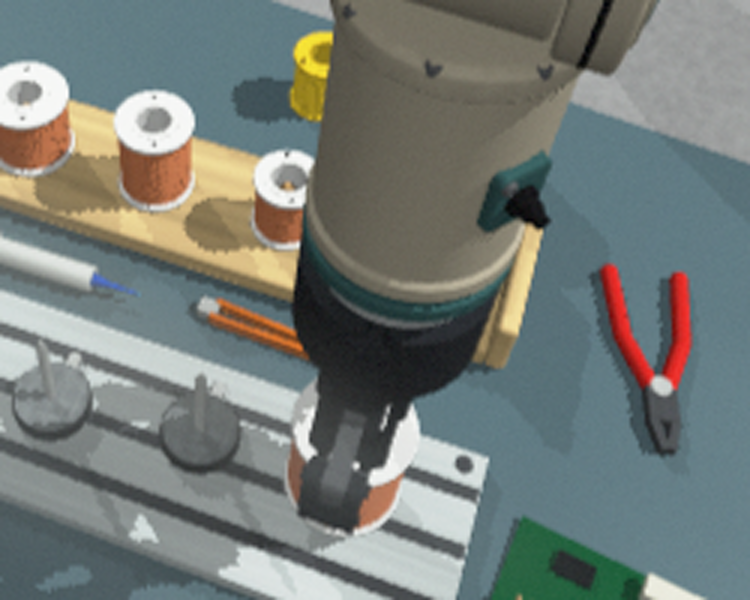

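A is down around its spindle at (350,460) with no contact force. I'll lower the last millimetres slowly.

```bash
python3 -m inch '[[0.05,0,0,0.001,0],[0.05,0,0,0.002,0],[0.05,0,0,0.003,0],[0.05,0,0,0.004,0],[0.05,0,0,0.005,0],[0.05,0,0,0.006,0],[0.05,0,0,0.006,0]]';python3 -m inch '[[0.05,0,0,0.0005,0],[0.05,0,0,0.001,0],[0.05,0,0,0.001,0]]';python3 -m inch '[[0.05,0,0,0.0005,0],[0.05,0,0,0.001,0],[0.05,0,0,0.001,0]]'
```

```text
time_s: 6.68
eef_pos: [0.6128, 0.1639, 0.2315]
ee_rot: [-3.141, -0.0, 1.675]
wrist_force: [0.1, -0.7, -7.7]
gripper_width: 0.667
finger_force: 66.8
time_s: 6.93
eef_pos: [0.6128, 0.1638, 0.2306]
ee_rot: [-3.141, 0.0, 1.675]
wrist_force: [-0.6, -0.1, -7.5]
gripper_width: 0.672
finger_force: 66.8
time_s: 7.18
eef_pos: [0.6129, 0.1638, 0.2298]
ee_rot: [3.141, -0.0, 1.675]
wrist_force: [-0.8, -0.5, -7.0]
gripper_width: 0.674
finger_force: 67.0
```

```bash
python3 -m inch '[[0.05,0,0,0.0005,0],[0.05,0,0,0.001,0],[0.05,0,0,0.001,0]]';python3 -m inch '[[0.05,0,0,0.0005,0],[0.05,0,0,0.001,0],[0.05,0,0,0.001,0]]'
```

```text
time_s: 7.43
eef_pos: [0.6129, 0.1638, 0.2297]
ee_rot: [3.141, -0.0, 1.675]
wrist_force: [-3.3, -0.5, 2.7]
gripper_width: 0.67
finger_force: 68.1
time_s: 7.68
eef_pos: [0.6129, 0.1637, 0.2297]
ee_rot: [3.141, -0.001, 1.675]
wrist_force: [-5.8, -1.0, 11.0]
gripper_width: 0.669
finger_force: 69.3
```

A is seated: the force reversed at z 0.2297, where the rack height plus 6 mm predicts it. I'll release and rise.

```bash
python3 -m inch '[[0.06,0,0,0,0],[0.065,0,0,0,0],[0.07,0,0,0,0],[0.078,0,0,0,0],[0.085,0,0,0,0],[0.085,0,0,0,0],[0.085,0,0,-0.006,0],[0.085,0,0,-0.016,0],[0.085,0,0,-0.028,0],[0.085,0,0,-0.042,0],[0.085,0,0,-0.058,0],[0.085,0,0,-0.072,0]]';python3 -c "
from h import *
go(*SP['D'],.14)"
```

```text
time_s: 8.68
eef_pos: [0.6132, 0.1638, 0.3021]
ee_rot: [3.14, -0.0, 1.675]
wrist_force: [-0.1, -0.2, -0.3]
gripper_width: 0.998
finger_force: 0.0
t 8.6833 shift [-0.0797 -0.1553  0.0071] twist 0.0027 rot [ 3.14  -0.     1.675] Fw [-0.1 -0.2 -0.3] grip 0.998 0.0
```

```bash
python3 -m inch '[[0.085,-0.004,-0.008,-0.01,0],[0.085,-0.012,-0.023,-0.01,0],[0.085,-0.022,-0.043,-0.01,0],[0.085,-0.032,-0.063,-0.01,0],[0.085,-0.042,-0.083,-0.01,0],[0.085,-0.053,-0.103,-0.01,0],[0.085,-0.063,-0.123,-0.01,0],[0.085,-0.072,-0.14,-0.005,0],[0.085,-0.077,-0.151,0,0],[0.085,-0.0797,-0.1553,0.007,0],[0.085,-0.0797,-0.1553,0.007,0],[0.085,-0.0797,-0.1553,0.007,0]]';python3 - <<'E'
from h import *
from plant import get_image
go(*SP['D'],.052)
im=get_image("top")[60:310,180:460,::-1]; s=get_image("scene")[120:370,180:460,::-1]
cv2.imwrite("pics/p5.png",cv2.resize(np.hstack([im,s]),(800,357),interpolation=cv2.INTER_CUBIC))
E
```

```text
time_s: 9.68
eef_pos: [0.4665, 0.0682, 0.2933]
ee_rot: [3.141, -0.0, 1.674]
wrist_force: [-0.4, -0.5, -0.6]
gripper_width: 0.995
finger_force: 0.0
t 9.6833 shift [0.0002 0.0005 0.0866] twist 0.0021 rot [ 3.141 -0.     1.674] Fw [-0.4 -0.5 -0.6] grip 0.995 0.0
```

View pics/p5.png

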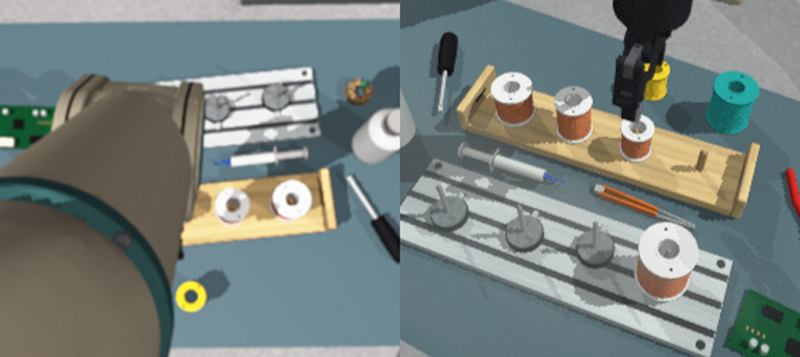

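A stands upright on its spindle at (668,262) in the right half, and the gripper is over D at (637,135). I'll descend and grip D.

```bash
python3 -m inch '[[0.085,0,0.0005,0.008,0],[0.085,0,0.0005,0.02,0],[0.085,0,0.0005,0.033,0],[0.085,0,0.0005,0.046,0],[0.085,0,0.0005,0.058,0],[0.085,0,0.0005,0.068,0],[0.085,0,0.0005,0.077,0],[0.085,0,0.0005,0.083,0],[0.085,0,0.0005,0.0866,0],[0.085,0,0.0005,0.0866,0],[0.075,0,0.0005,0.0866,0],[0.065,0,0.0005,0.0866,0]]' 60;python3 -m inch '[[0.055,0,0,0,0],[0.045,0,0,0,0],[0.034,0,0,0,0],[0.034,0,0,0,0],[0.034,0,0,0,0],[0.034,0,0,0,0],[0.034,0,0,0,0],[0.034,0,0,0,0]]' 60;python3 -c "
from h import *
go(*SP['D'],.052)"
```

```text
time_s: 10.78
eef_pos: [0.4673, 0.0686, 0.2065]
ee_rot: [3.141, -0.0, 1.675]
wrist_force: [-0.0, 0.3, 0.7]
gripper_width: 0.768
finger_force: 0.0
time_s: 11.45
eef_pos: [0.4673, 0.0685, 0.2067]
ee_rot: [3.141, -0.0, 1.675]
wrist_force: [-1.5, -0.2, 5.2]
gripper_width: 0.469
finger_force: 60.4
t 11.45 shift [-0.     -0.0003  0.    ] twist 0.0027 rot [ 3.141 -0.     1.675] Fw [-1.5 -0.2  5.2] grip 0.469 60.4
```

```bash
python3 -m inch '[[0.034,0,0,-0.005,0],[0.034,0,0,-0.015,0],[0.034,0,0,-0.025,0],[0.034,0,0,-0.035,0],[0.034,0,0,-0.045,0],[0.034,0,0,-0.055,0],[0.034,0,0,-0.065,0],[0.034,0,0,-0.075,0],[0.034,0,0,-0.082,0],[0.034,0,0,-0.085,0],[0.034,0,0,-0.085,0]]';python3 -c "
from h import *
go(*PO['D'],.137)"
```

```text
time_s: 12.37
eef_pos: [0.4673, 0.0686, 0.2921]
ee_rot: [3.14, -0.0, 1.675]
wrist_force: [-1.0, -0.5, -2.2]
gripper_width: 0.467
finger_force: 60.7
t 12.3667 shift [-1.000e-04  1.487e-01  6.000e-04] twist 0.003 rot [ 3.14  -0.     1.675] Fw [-1.  -0.5 -2.2] grip 0.467 60.7
```

```bash
python3 -m inch '[[0.034,0,0.006,0,0],[0.034,0,0.018,0,0],[0.034,0,0.033,0,0],[0.034,0,0.049,0,0],[0.034,0,0.065,0,0],[0.034,0,0.081,0,0],[0.034,0,0.097,0,0],[0.034,0,0.112,0,0],[0.034,0,0.126,0,0],[0.034,0,0.138,0,0],[0.034,0,0.146,0,0],[0.034,0,0.1487,0,0]]';python3 -m inch '[[0.034,0,0,0,0],[0.034,0,0,0,0]]';python3 -c "
from h import *
go(*PO['D'],.058)"
```

```text
time_s: 13.37
eef_pos: [0.6161, 0.0841, 0.2902]
ee_rot: [-3.142, 0.0, 1.675]
wrist_force: [0.8, 0.5, -2.1]
gripper_width: 0.468
finger_force: 60.8
time_s: 13.53
eef_pos: [0.6144, 0.0838, 0.2906]
ee_rot: [-3.14, 0.0, 1.675]
wrist_force: [-0.1, 0.3, -1.5]
gripper_width: 0.469
finger_force: 60.8
t 13.5333 shift [0.0001 0.001  0.0779] twist 0.0027 rot [-3.14   0.     1.675] Fw [-0.1  0.3 -1.5] grip 0.469 60.8
```

Seat contact for D is expected at z of about 0.2127.

```bash
python3 -m inch '[[0.034,0,0.0008,0.005,0],[0.034,0,0.0008,0.012,0],[0.034,0,0.0008,0.02,0],[0.034,0,0.0008,0.028,0],[0.034,0,0.0008,0.036,0],[0.034,0,0.0008,0.044,0],[0.034,0,0.0008,0.052,0],[0.034,0,0.0008,0.06,0],[0.034,0,0.0008,0.067,0],[0.034,0,0.0008,0.072,0],[0.034,0,0.0008,0.074,0],[0.034,0,0.0008,0.074,0]]';python3 -m inch '[[0.034,0,0,0.001,0],[0.034,0,0,0.002,0],[0.034,0,0,0.003,0],[0.034,0,0,0.003,0]]';python3 -m inch '[[0.034,0,0,0.0005,0],[0.034,0,0,0.001,0],[0.034,0,0,0.001,0]]'
```

```text
time_s: 14.53
eef_pos: [0.6157, 0.084, 0.2165]
ee_rot: [-3.141, 0.0, 1.675]
wrist_force: [-0.2, -0.2, -1.9]
gripper_width: 0.466
finger_force: 60.8
time_s: 14.87
eef_pos: [0.6159, 0.0841, 0.2142]
ee_rot: [3.141, -0.0, 1.675]
wrist_force: [-0.1, 0.3, -2.8]
gripper_width: 0.471
finger_force: 60.8
time_s: 15.12
eef_pos: [0.6158, 0.0841, 0.2131]
ee_rot: [-3.142, -0.0, 1.675]
wrist_force: [-0.2, -0.7, -1.5]
gripper_width: 0.471
finger_force: 60.8
```

```bash
python3 -m inch '[[0.034,0,0,0.0005,0],[0.034,0,0,0.001,0],[0.034,0,0,0.001,0]]';python3 -m inch '[[0.034,0,0,0.0005,0],[0.034,0,0,0.0005,0]]'
```

```text
time_s: 15.37
eef_pos: [0.6159, 0.084, 0.2128]
ee_rot: [3.141, -0.0, 1.675]
wrist_force: [-1.0, -0.5, 4.7]
gripper_width: 0.469
finger_force: 61.5
time_s: 15.53
eef_pos: [0.6159, 0.084, 0.2128]
ee_rot: [3.141, -0.0, 1.675]
wrist_force: [-2.3, 0.6, 8.4]
gripper_width: 0.467
finger_force: 62.1
```

D is seated. I'll release it, rise and head for C.

```bash
python3 -m inch '[[0.045,0,0,0,0],[0.055,0,0,0,0],[0.065,0,0,0,0],[0.075,0,0,0,0],[0.085,0,0,0,0],[0.085,0,0,0,0],[0.085,0,0,-0.006,0],[0.085,0,0,-0.018,0],[0.085,0,0,-0.034,0],[0.085,0,0,-0.052,0],[0.085,0,0,-0.072,0],[0.085,0,0,-0.09,0]]';python3 -c "
from h import *
go(*SP['C'],.15)"
```

```text
time_s: 16.53
eef_pos: [0.616, 0.0839, 0.3039]
ee_rot: [3.14, -0.0, 1.675]
wrist_force: [-0.2, -0.3, -0.2]
gripper_width: 0.995
finger_force: 0.0
t 16.5333 shift [-0.0851 -0.1508 -0.001 ] twist 0.0026 rot [ 3.14  -0.     1.675] Fw [-0.2 -0.3 -0.2] grip 0.995 0.0
```

```bash
python3 -m inch '[[0.085,-0.004,-0.008,-0.005,0],[0.085,-0.013,-0.023,-0.005,0],[0.085,-0.024,-0.043,-0.005,0],[0.085,-0.035,-0.063,-0.005,0],[0.085,-0.046,-0.083,-0.005,0],[0.085,-0.057,-0.102,-0.005,0],[0.085,-0.068,-0.12,-0.005,0],[0.085,-0.077,-0.136,-0.005,0],[0.085,-0.082,-0.146,-0.003,0],[0.085,-0.0851,-0.1508,0,0],[0.085,-0.0851,-0.1508,0,0],[0.085,-0.0851,-0.1508,0,0]]';python3 - <<'E'
from h import *
from plant import get_image
go(*SP['C'],.065)
im=get_image("top")[60:310,180:460,::-1]; s=get_image("scene")[120:370,180:460,::-1]
cv2.imwrite("pics/p6.png",cv2.resize(np.hstack([im,s]),(800,357),interpolation=cv2.INTER_CUBIC))
E
```

```text
time_s: 17.53
eef_pos: [0.4748, -0.0162, 0.3016]
ee_rot: [3.141, -0.0, 1.675]
wrist_force: [-0.6, -0.7, 0.4]
gripper_width: 0.995
finger_force: 0.0
t 17.5333 shift [-0.0001 -0.0001  0.0819] twist 0.0026 rot [ 3.141 -0.     1.675] Fw [-0.6 -0.7  0.4] grip 0.995 0.0
```

View pics/p6.png

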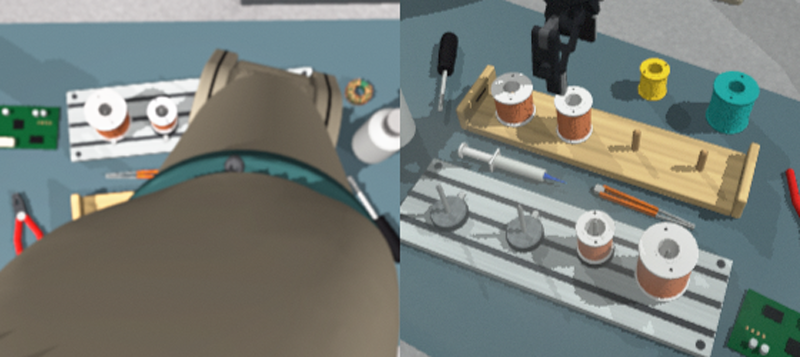

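A (668,262) and D (595,238) sit upright on their spindles, and the gripper is over C at (573,110). I'll descend, grip and lift.

```bash
python3 -m inch '[[0.085,0,0,0.008,0],[0.085,0,0,0.02,0],[0.085,0,0,0.033,0],[0.085,0,0,0.046,0],[0.085,0,0,0.057,0],[0.085,0,0,0.067,0],[0.085,0,0,0.075,0],[0.085,0,0,0.08,0],[0.085,0,0,0.082,0],[0.085,0,0,0.082,0],[0.075,0,0,0.082,0],[0.065,0,0,0.082,0]]' 60;python3 -m inch '[[0.055,0,0,0,0],[0.045,0,0,0,0],[0.04,0,0,0,0],[0.04,0,0,0,0],[0.04,0,0,0,0],[0.04,0,0,0,0],[0.04,0,0,0,0],[0.04,0,0,0,0]]' 60
```

```text
time_s: 18.63
eef_pos: [0.4749, -0.0163, 0.22]
ee_rot: [3.141, 0.0, 1.675]
wrist_force: [-0.4, -0.9, 0.4]
gripper_width: 0.768
finger_force: 0.0
time_s: 19.3
eef_pos: [0.4748, -0.0163, 0.2203]
ee_rot: [3.141, -0.0, 1.675]
wrist_force: [-1.2, 0.2, 5.2]
gripper_width: 0.537
finger_force: 61.2
```

```bash
python3 -m inch '[[0.04,0,0,-0.005,0],[0.04,0,0,-0.015,0],[0.04,0,0,-0.025,0],[0.04,0,0,-0.035,0],[0.04,0,0,-0.045,0],[0.04,0,0,-0.055,0],[0.04,0,0,-0.065,0],[0.04,0,0,-0.075,0],[0.04,0,0,-0.082,0],[0.04,0,0,-0.085,0],[0.04,0,0,-0.085,0]]';python3 -c "
from h import *
go(*PO['C'],.15)"
```

```text
time_s: 20.22
eef_pos: [0.4749, -0.0162, 0.3056]
ee_rot: [3.14, 0.0, 1.675]
wrist_force: [-0.1, -1.5, -2.9]
gripper_width: 0.538
finger_force: 62.1
t 20.2167 shift [0.0032 0.1603 0.0011] twist 0.0029 rot [3.14  0.    1.675] Fw [-0.1 -1.5 -2.9] grip 0.538 62.1
```

```bash
python3 -m inch '[[0.04,0,0.006,0,0],[0.04,0,0.018,0,0],[0.04,0.001,0.034,0,0],[0.04,0.001,0.051,0,0],[0.04,0.001,0.068,0,0],[0.04,0.002,0.085,0,0],[0.04,0.002,0.102,0,0],[0.04,0.002,0.119,0,0],[0.04,0.003,0.135,0,0],[0.04,0.003,0.148,0,0],[0.04,0.003,0.157,0,0],[0.04,0.003,0.1605,0,0]]';python3 -m inch '[[0.04,0,0,0,0],[0.04,0,0,0,0]]';python3 -c "
from h import *
go(*PO['C'],.0716)"
```

```text
time_s: 21.22
eef_pos: [0.6353, 0.0038, 0.3034]
ee_rot: [-3.141, 0.0, 1.675]
wrist_force: [-0.2, -0.1, -3.3]
gripper_width: 0.542
finger_force: 62.2
time_s: 21.38
eef_pos: [0.6335, 0.0033, 0.3037]
ee_rot: [-3.139, -0.0, 1.675]
wrist_force: [0.0, 0.1, -3.8]
gripper_width: 0.538
finger_force: 62.2
t 21.3833 shift [0.0003 0.0007 0.0774] twist 0.0027 rot [-3.139 -0.     1.675] Fw [ 0.   0.1 -3.8] grip 0.538 62.2
```

Contact for C is expected at about 0.2263.

```bash
python3 -m inch '[[0.04,0,0.0006,0.005,0],[0.04,0,0.0006,0.012,0],[0.04,0,0.0006,0.02,0],[0.04,0,0.0006,0.028,0],[0.04,0,0.0006,0.036,0],[0.04,0,0.0006,0.044,0],[0.04,0,0.0006,0.052,0],[0.04,0,0.0006,0.06,0],[0.04,0,0.0006,0.067,0],[0.04,0,0.0006,0.072,0],[0.04,0,0.0006,0.074,0],[0.04,0,0.0006,0.074,0]]';python3 -m inch '[[0.04,0,0,0.001,0],[0.04,0,0,0.002,0],[0.04,0,0,0.003,0],[0.04,0,0,0.003,0]]';python3 -m inch '[[0.04,0,0,0.0005,0],[0.04,0,0,0.001,0],[0.04,0,0,0.001,0]]'
```

```text
time_s: 22.38
eef_pos: [0.6345, 0.0035, 0.23]
ee_rot: [-3.141, -0.0, 1.675]
wrist_force: [-1.0, -0.5, -3.4]
gripper_width: 0.54
finger_force: 62.2
time_s: 22.72
eef_pos: [0.6346, 0.0035, 0.2277]
ee_rot: [3.141, -0.0, 1.675]
wrist_force: [0.2, -0.5, -2.8]
gripper_width: 0.537
finger_force: 62.2
time_s: 22.97
eef_pos: [0.6346, 0.0035, 0.2266]
ee_rot: [-3.142, -0.0, 1.675]
wrist_force: [0.1, 0.3, -2.7]
gripper_width: 0.533
finger_force: 62.2
```

```bash
python3 -m inch '[[0.04,0,0,0.0005,0],[0.04,0,0,0.001,0],[0.04,0,0,0.001,0]]';python3 -m inch '[[0.04,0,0,0.0005,0],[0.04,0,0,0.0005,0]]'
```

```text
time_s: 23.22
eef_pos: [0.6346, 0.0034, 0.2263]
ee_rot: [3.141, -0.0, 1.675]
wrist_force: [-2.1, 0.2, 4.8]
gripper_width: 0.534
finger_force: 63.0
time_s: 23.38
eef_pos: [0.6346, 0.0034, 0.2263]
ee_rot: [3.141, -0.0, 1.675]
wrist_force: [-3.4, 1.0, 8.3]
gripper_width: 0.535
finger_force: 63.7
```

C is seated. I'll release it, rise and go to B.

```bash
python3 -m inch '[[0.055,0,0,0,0],[0.06,0,0,0,0],[0.068,0,0,0,0],[0.077,0,0,0,0],[0.085,0,0,0,0],[0.085,0,0,0,0],[0.085,0,0,-0.006,0],[0.085,0,0,-0.018,0],[0.085,0,0,-0.032,0],[0.085,0,0,-0.048,0],[0.085,0,0,-0.064,0],[0.085,0,0,-0.078,0]]';python3 -c "
from h import *
go(*SP['B'],.15)"
```

```text
time_s: 24.38
eef_pos: [0.6349, 0.0033, 0.3054]
ee_rot: [3.14, 0.0, 1.675]
wrist_force: [0.4, -0.1, 0.1]
gripper_width: 0.992
finger_force: 0.0
t 24.3833 shift [-0.0889 -0.1612  0.0004] twist 0.0026 rot [3.14  0.    1.675] Fw [ 0.4 -0.1  0.1] grip 0.992 0.0
```

```bash
python3 -m inch '[[0.085,-0.004,-0.008,-0.005,0],[0.085,-0.013,-0.024,-0.005,0],[0.085,-0.024,-0.045,-0.005,0],[0.085,-0.036,-0.066,-0.005,0],[0.085,-0.048,-0.087,-0.005,0],[0.085,-0.059,-0.108,-0.005,0],[0.085,-0.071,-0.129,-0.005,0],[0.085,-0.08,-0.146,-0.005,0],[0.085,-0.086,-0.156,-0.003,0],[0.085,-0.0889,-0.1612,0,0],[0.085,-0.0889,-0.1612,0,0],[0.085,-0.0889,-0.1612,0,0]]';python3 - <<'E'
from h import *
from plant import get_image
go(*SP['B'],.055)
s=get_image("scene")[120:370,150:430,::-1]
cv2.imwrite("pics/p7.png",cv2.resize(s,(560,500),interpolation=cv2.INTER_CUBIC))
E
```

```text
time_s: 25.38
eef_pos: [0.4841, -0.1013, 0.303]
ee_rot: [3.141, -0.0, 1.675]
wrist_force: [0.4, 0.4, -0.7]
gripper_width: 0.997
finger_force: 0.0
t 25.3833 shift [-0.0004 -0.0004  0.0933] twist 0.0031 rot [ 3.141 -0.     1.675] Fw [ 0.4  0.4 -0.7] grip 0.997 0.0
```

View pics/p7.png

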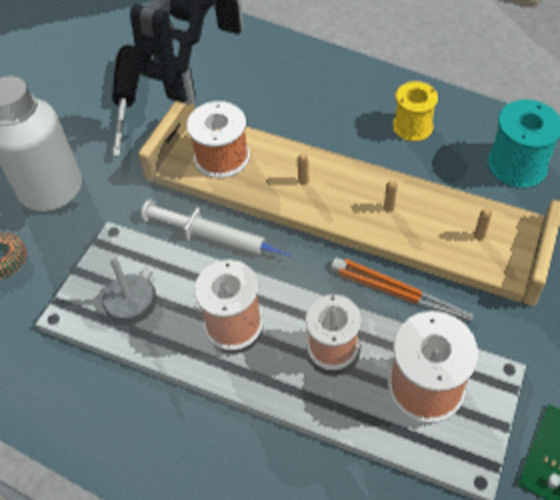

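C is seated upright at (228,305) next to D and A, and only B is left at (218,138). I'll descend, grip and lift.

```bash
python3 -m inch '[[0.085,-0.0004,-0.0004,0.008,0],[0.085,-0.0004,-0.0004,0.021,0],[0.085,-0.0004,-0.0004,0.035,0],[0.085,-0.0004,-0.0004,0.05,0],[0.085,-0.0004,-0.0004,0.064,0],[0.085,-0.0004,-0.0004,0.075,0],[0.085,-0.0004,-0.0004,0.084,0],[0.085,-0.0004,-0.0004,0.09,0],[0.085,-0.0004,-0.0004,0.0933,0],[0.085,-0.0004,-0.0004,0.0933,0],[0.075,-0.0004,-0.0004,0.0933,0],[0.065,-0.0004,-0.0004,0.0933,0]]' 60;python3 -m inch '[[0.055,0,0,0,0],[0.046,0,0,0,0],[0.046,0,0,0,0],[0.046,0,0,0,0],[0.046,0,0,0,0],[0.046,0,0,0,0],[0.046,0,0,0,0]]' 60
```

```text
time_s: 26.43
eef_pos: [0.4834, -0.1022, 0.2102]
ee_rot: [3.141, 0.0, 1.675]
wrist_force: [-0.1, 0.2, 0.2]
gripper_width: 0.771
finger_force: 0.0
time_s: 27.02
eef_pos: [0.4834, -0.1022, 0.2106]
ee_rot: [3.14, 0.0, 1.675]
wrist_force: [0.4, 1.1, 6.3]
gripper_width: 0.605
finger_force: 63.0
```

```bash
python3 -m inch '[[0.046,0,0,-0.005,0],[0.046,0,0,-0.015,0],[0.046,0,0,-0.025,0],[0.046,0,0,-0.035,0],[0.046,0,0,-0.045,0],[0.046,0,0,-0.055,0],[0.046,0,0,-0.065,0],[0.046,0,0,-0.075,0],[0.046,0,0,-0.082,0],[0.046,0,0,-0.085,0],[0.046,0,0,-0.085,0]]';python3 -c "
from h import *
go(*PO['B'],.14)"
```

```text
time_s: 27.93
eef_pos: [0.4834, -0.1021, 0.2956]
ee_rot: [3.14, 0.0, 1.675]
wrist_force: [1.2, 0.3, -4.2]
gripper_width: 0.608
finger_force: 63.8
t 27.9333 shift [-0.0036  0.1685  0.0011] twist 0.0028 rot [3.14  0.    1.675] Fw [ 1.2  0.3 -4.2] grip 0.608 63.8
```

```bash
python3 -m inch '[[0.046,0,0.006,0,0],[0.046,0,0.018,0,0],[0.046,-0.001,0.035,0,0],[0.046,-0.001,0.053,0,0],[0.046,-0.001,0.071,0,0],[0.046,-0.002,0.089,0,0],[0.046,-0.002,0.107,0,0],[0.046,-0.002,0.125,0,0],[0.046,-0.003,0.142,0,0],[0.046,-0.003,0.156,0,0],[0.046,-0.0036,0.165,0,0],[0.046,-0.0036,0.1687,0,0]]';python3 -m inch '[[0.046,0,0,0,0],[0.046,0,0,0,0]]';python3 -c "
from h import *
go(*PO['B'],.0619)"
```

```text
time_s: 28.93
eef_pos: [0.6526, -0.0876, 0.2934]
ee_rot: [-3.141, -0.0, 1.676]
wrist_force: [0.8, -0.1, -4.5]
gripper_width: 0.605
finger_force: 63.9
time_s: 29.1
eef_pos: [0.6507, -0.0882, 0.2938]
ee_rot: [-3.139, -0.0, 1.675]
wrist_force: [0.1, 0.0, -4.7]
gripper_width: 0.606
finger_force: 63.9
t 29.1 shift [-0.0001  0.0008  0.0772] twist 0.0026 rot [-3.139 -0.     1.675] Fw [ 0.1  0.  -4.7] grip 0.606 63.9
```

Contact for B is expected at 0.2166.

```bash
python3 -m inch '[[0.046,0,0.0006,0.005,0],[0.046,0,0.0006,0.012,0],[0.046,0,0.0006,0.02,0],[0.046,0,0.0006,0.028,0],[0.046,0,0.0006,0.036,0],[0.046,0,0.0006,0.044,0],[0.046,0,0.0006,0.052,0],[0.046,0,0.0006,0.06,0],[0.046,0,0.0006,0.067,0],[0.046,0,0.0006,0.072,0],[0.046,0,0.0006,0.074,0],[0.046,0,0.0006,0.074,0]]';python3 -m inch '[[0.046,0,0,0.001,0],[0.046,0,0,0.002,0],[0.046,0,0,0.003,0],[0.046,0,0,0.003,0]]';python3 -m inch '[[0.046,0,0,0.0005,0],[0.046,0,0,0.001,0],[0.046,0,0,0.001,0]]'
```

```text
time_s: 30.1
eef_pos: [0.6517, -0.0881, 0.2201]
ee_rot: [-3.141, -0.0, 1.675]
wrist_force: [-0.4, 1.3, -5.1]
gripper_width: 0.602
finger_force: 63.9
time_s: 30.43
eef_pos: [0.652, -0.0881, 0.2179]
ee_rot: [3.141, -0.0, 1.675]
wrist_force: [-1.2, 0.7, -5.0]
gripper_width: 0.603
finger_force: 63.9
time_s: 30.68
eef_pos: [0.6519, -0.0881, 0.2168]
ee_rot: [-3.142, -0.0, 1.675]
wrist_force: [-0.4, -0.2, -4.1]
gripper_width: 0.607
finger_force: 63.9
```

```bash
python3 -m inch '[[0.046,0,0,0.0005,0],[0.046,0,0,0.001,0],[0.046,0,0,0.001,0]]';python3 -m inch '[[0.046,0,0,0.0005,0],[0.046,0,0,0.0005,0]]'
```

```text
time_s: 30.93
eef_pos: [0.6519, -0.0882, 0.2167]
ee_rot: [3.141, -0.0, 1.675]
wrist_force: [-2.6, -0.2, 4.1]
gripper_width: 0.609
finger_force: 64.9
time_s: 31.1
eef_pos: [0.6519, -0.0882, 0.2167]
ee_rot: [3.141, -0.0, 1.675]
wrist_force: [-5.0, 0.9, 7.8]
gripper_width: 0.605
finger_force: 65.5
```

B is seated. I'll release it, rise clear and check.

```bash
python3 -m inch '[[0.06,0,0,0,0],[0.065,0,0,0,0],[0.07,0,0,0,0],[0.078,0,0,0,0],[0.085,0,0,0,0],[0.085,0,0,0,0],[0.085,0,0,-0.006,0],[0.085,0,0,-0.018,0],[0.085,0,0,-0.034,0],[0.085,0,0,-0.052,0],[0.085,0,0,-0.072,0],[0.085,0,0,-0.092,0]]';python3 -m inch '[[0.085,0,-0.01,-0.02,0],[0.085,0,-0.03,-0.03,0],[0.085,0,-0.055,-0.035,0],[0.085,0,-0.08,-0.04,0],[0.085,0,-0.11,-0.04,0],[0.085,0,-0.13,-0.04,0],[0.085,0,-0.145,-0.04,0],[0.085,0,-0.15,-0.04,0],[0.085,0,-0.15,-0.04,0],[0.085,0,-0.15,-0.04,0]]';python3 - <<'E'
from h import *
from plant import get_image
go(*PO['B'],.2)
s=get_image("scene")[120:370,150:430,::-1]
cv2.imwrite("pics/p8.png",cv2.resize(s,(560,500),interpolation=cv2.INTER_CUBIC))
E
```

```text
time_s: 32.1
eef_pos: [0.6519, -0.0882, 0.3093]
ee_rot: [3.141, 0.0, 1.675]
wrist_force: [0.7, -0.2, -0.5]
gripper_width: 0.998
finger_force: 0.0
time_s: 32.93
eef_pos: [0.5037, -0.1037, 0.3481]
ee_rot: [3.139, 0.0, 1.675]
wrist_force: [-0.3, 0.1, 0.4]
gripper_width: 0.994
finger_force: 0.0
t 32.9333 shift [ 0.      0.1484 -0.0062] twist 0.003 rot [3.139 0.    1.675] Fw [-0.3  0.1  0.4] grip 0.994 0.0
```

View pics/p8.png

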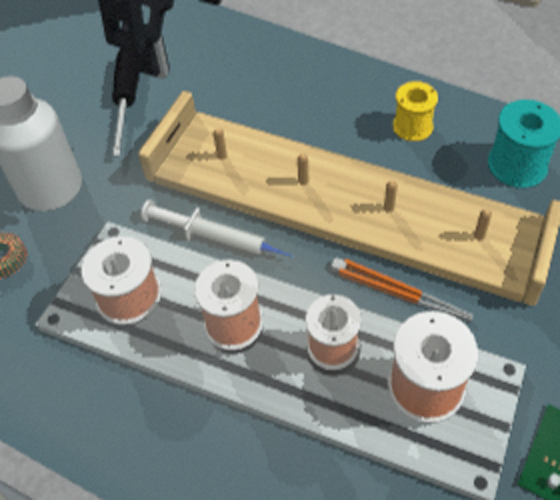

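All four spools stand upright on their spindles: B (120,280), C (228,305), D (333,330) and A (433,365). The pegs are empty, the look-alikes are untouched and the gripper is clear.

```bash
python3 -c "
from plant import job
print(job.job_done())"
```

```text
the job is handed in; nothing more can be done
None
```

All four spools were moved in order to the spindles straight across, lowered upright onto the felt and released, and the job was handed in at about 33 s.

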